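# Start the twin stirring hotplate

## Robot

A 6-joint arm with a two-finger parallel gripper is mounted at the origin on the work surface. World frame = base frame: x ahead of the robot, y to its left, z up, the work surface at z = 0. Lengths are in m, angles in rad, forces in N, time in s.
With the tool pointing down it reaches from about 0.275 to 0.825 m from the base axis. Payload 4.9 kg.
Tool frame: the origin (TCP) lies midway between the tips of the shut fingers; the grasp point (between the pads) lies bot.tcp_to_grasp behind it (bot.tcp_to_grasp is the distance from the TCP to the grasp point, in m); z points along the fingers, y is the direction in which the jaws open and shut (so a half turn about z gives the same grasp; the last joint's range is limited). The gripper opens to 85 mm and grips with 20 to 120 N. Pads are 22 mm wide; open, the fingers measure 114 mm over their backs; the gripper's body (76 mm by 85 mm) begins 54 mm behind the grasp point. The pads swing forward as they close: fully open they stand 13 mm farther back than shut.
Start: joints at [-1.47, 0.326, -0.193, 1.052, 0, 1.437], TCP at [0.128, -0.535, 0.231] pointing down, gripper open.
Joint ranges: [-2.65, 2.65], [-0.97, 1.79], [-1.3, 1.35], [-1.93, 2.1], [-1.47, 1.37], [-3.14, 3.14]. Speed limits (rad/s): [2.57, 2.57, 3.14, 3.14, 3.14, 3.14].

## Interface

Orientations are given as a unit quaternion [w, x, y, z].
In Python, from workcell import readout, cams, bot gives the robot as it stands.
- The arm moves only by the tool play_rows, never from a script. Its argument "deltas" is a list of rows, each a list of 3 entries, a list of its own where there are three numbers: the turn, a rotation vector about the tool's x, y, z in degrees, then the shift along the tool's x, y, z in mm, then the closure, from 0 (fully open) to 1 (shut). In form: [[[wx, wy, wz], [tx, ty, tz], claw], ...]. A call has 1 to 20 rows; each row is the pose to reach, as a shift and turn from the pose commanded when the call began, along the tool's axes at that moment; what a row does not reach only later rows make up. A row lasts 1/10 s, in which the tool goes at most 50 mm and 8.59 degrees, less where a joint would pass 70% of its speed; a pose out of reach is approached as far as the arm can. A call with a gripper value outside its range is refused whole. The fingers move at their own pace and stop on an object; "newtons" is the grip in N (left out, the last holds). Time passes only in rows, so rows that repeat a pose let the fingers close. It gives the time, the measured TCP pose, the force and the opening at its end, in the units of the state.
- readout.get_obs(): the state, without advancing time (a new reading comes with each control period).
- cams.capture(name): name is "side" or "top"; returns the picture (420x560x3 uint8, red, green, blue); there is no depth.
- cams.get_calibration(name): a dict with "fx", "fy", "cx", "cy" (pixels), "extrinsics" (4x4, takes a point from world to camera coordinates). Camera axes: x right, y down, z forward; pixel columns grow to the right and rows downward; lengths in m; the calibration is good to about 2 mm. A picture is of the moment at which its call begins. get_calibration takes no time and is no camera call.
- bot.sign_off(): hands the job in, once; it reports no verdict.
The state is a dict: "t": time; "qpos": joint angles; "joint_vel": joint speeds; "joint_efforts": joint torques, N m; "position": TCP position; "eef_rot": TCP orientation; "wrist_force": force on the tool from outside, world axes, zero at the start; "torque": the same for the moment, N m; "opening": finger opening in m.
Only numpy, scipy, OpenCV 4.12 (cv2) and the standard library are available. Lean on these libraries where they do the work, as an engineer would, in place of code of your own. Each camera call takes 0.05 s, during which the arm holds its last target. There are 200 camera calls.

## Task

Start the stirring hotplate: press the red half of the rocker switch fully down to turn it on, then push the blue stirring key fully in, and only after that push the yellow heating key fully in. Leave the green and white keys up, pick nothing up, and leave the vessels, bottles and spatula where they are.

Things in the scene. Friction and masses are not known exactly. Their poses are not given: they have to be found in the camera images.
- stirrer: twin stirring hotplate, fixed: blue housing, light grey deck, 300 (x) x 340 (y) x 60 mm high. Origin: centre of its underside; -x is its front, towards the robot. Two round hotplates (top 75 mm above the bench) at x=+70, y=+-95 mm. On the front half, in a row along y at about x=-100 mm, 60 mm apart, stand four round keys and one rocker switch, in any order
- blue_top (a point): centre of the top face of the blue round key (the stirring key): flat cap 26 mm across in a black bezel 38 mm across and 4 mm high on the deck. When up the face is 76 mm above the bench, when fully in 69 mm; this point moves with the cap
- blue_key (a joint): travel of the blue key straight down, m: 0 = up, 0.007 = fully in (hard stop). It yields at about 4 N all the way and stays wherever it is pushed (latching; it does not spring back)
- yellow_top (a point): centre of the top face of the yellow round key (the heating key): flat cap 26 mm across in a black bezel 38 mm across and 4 mm high on the deck. When up the face is 76 mm above the bench, when fully in 69 mm; this point moves with the cap
- yellow_key (a joint): travel of the yellow key straight down, m: 0 = up, 0.007 = fully in (hard stop). It yields at about 4 N all the way and stays wherever it is pushed (latching; it does not spring back)
- green_top (a point): centre of the top face of the green round key (not needed, stays up): flat cap 26 mm across in a black bezel 38 mm across and 4 mm high on the deck. When up the face is 76 mm above the bench, when fully in 69 mm; this point moves with the cap
- green_key (a joint): travel of the green key straight down, m: 0 = up, 0.007 = fully in (hard stop). It yields at about 4 N all the way and stays wherever it is pushed (latching; it does not spring back)
- white_top (a point): centre of the top face of the white round key (not needed, stays up): flat cap 26 mm across in a black bezel 38 mm across and 4 mm high on the deck. When up the face is 76 mm above the bench, when fully in 69 mm; this point moves with the cap
- white_key (a joint): travel of the white key straight down, m: 0 = up, 0.007 = fully in (hard stop). It yields at about 4 N all the way and stays wherever it is pushed (latching; it does not spring back)
- rocker_pad (a point): pressing point on top of the red (ON) half of the rocker switch, 19 mm from the pivot towards the stirrer's front; moves with the rocker. Off: the red half slopes up to the front, this point about 80 mm above the bench; on: the red half is level, this point 72 mm above the bench
- rocker (a joint): angle of the rocker, rad: 0 = off, 0.44 = fully on (hard stop); grows as the red half goes down. About 4 N straight down at the pressing point moves it; it stays where left. The rocker is a shallow V, 24 mm wide, 59 mm long along the stirrer's x, front half red, rear half dark grey (slopes up when on); pivot line across its middle 72 mm above the bench
- steel_beaker: open brushed-steel beaker, 72 mm across, 85 mm high, on one of the two hotplates (its rim is 160 mm above the bench); leave it where it is. Origin: centre of its underside
- glass_beaker: open clear glass beaker, 68 mm across, 90 mm high, on the other hotplate; leave it where it is. Origin: centre of its underside
- sample_jar: small amber jar with red cap, 32 mm across, 50 mm high, standing on the stirrer's deck between the two plates; leave it where it is. Origin: centre of its underside
- small_beaker: small clear glass beaker, 50 mm across, 60 mm high, on the bench to the left; leave it where it is. Origin: centre of its underside
- white_bottle: white bottle with yellow cap, 68 mm across, 150 mm high, on the bench to the left; leave it where it is. Origin: centre of its underside
- amber_bottle: amber bottle with white cap, 72 mm across, 140 mm high, on the bench to the right; leave it where it is. Origin: centre of its underside
- spatula: steel spatula with a black handle, 280 mm long, lying flat on the bench to the right; leave it where it is. Origin: at its middle

How it is judged:
On the way, in this order (a step that is already met when the one before it is completed fails the run):
1. the rocker is on (value of joint rocker above 0.38 rad), for 0.1 s.
2. the blue key is in (value of joint blue_key above 0.0055 m), for 0.1 s.
3. the yellow key is in (value of joint yellow_key above 0.0055 m), for 0.1 s.
At the end, for the whole second after the job is handed in: The rocker is on (above 0.38 of 0.44 rad), the blue and yellow keys are in (beyond 5.5 of 7 mm), the green and white keys are up (within 2 mm), and every loose thing is within 20 mm of where it stood (value of joint rocker above 0.38 rad and value of joint each of blue_key, yellow_key above 0.0055 m and value of joint each of green_key, white_key below 0.002 m and distance of each of steel_beaker, glass_beaker, sample_jar, small_beaker, white_bottle, amber_bottle, spatula from where it was at the start of the episode below 0.02 m); the robot touches nothing.
It fails at once if the blue key is pressed (over 3 mm) before the rocker is on (value of joint blue_key above 0.003 m and value of joint rocker below 0.3 rad).
It fails at once if the yellow key is pressed (over 3 mm) before the rocker is on and the blue key is in (value of joint yellow_key above 0.003 m and (value of joint rocker below 0.3 rad or value of joint blue_key below 0.005 m)).
It fails at once if the green or white key is pressed (over 3 mm) (value of joint any of green_key, white_key above 0.003 m).
It fails at once if a vessel, bottle, jar or the spatula is lifted, carried or pushed more than 25 mm (distance of any of steel_beaker, glass_beaker, sample_jar, small_beaker, white_bottle, amber_bottle, spatula from where it was at the start of the episode above 0.025 m).
It also fails if it takes over 42 s, if anything falls off the work surface, if the arm or the gripper's body presses on something with over 40 N, if the wrist force passes 120 N, or if a joint passes its speed limit or range.

## Working session

There is one attempt and no reset: what is moved stays moved. The work goes in short steps, Python scripts to look and compute and a tool call to move; the robot and the scene stay as the last step left them, time stands still between calls to the robot, and variables do not carry over. Pictures are saved under pics/ and viewed, about 8 in all and at most 12, crops included, and the job is handed in when it is done.

Besides the shell and the picture viewer there is one more tool, called after "Emit:" as name([rows], argument=value, ...), one row to a line, values as JSON. play_rows: Moves the arm, as the interface text tells. Its arguments: {"type":"object","properties":{"deltas":{"type":"array","items":{"type":"array"}},"newtons":{"type":"number"}},"required":["deltas"]}

```bash
mkdir -p pics
python3 - <<'E'
from workcell import readout,cams,bot
import cv2,numpy as np
for n in("top","side"):
    cv2.imwrite(f"pics/{n}0.png",cams.capture(n)[:,:,::-1]); c=cams.get_calibration(n)
    print(n,c["fx"],c["cx"],c["cy"],np.round(c["extrinsics"],3).tolist())
o=readout.get_obs(); print(o["t"],o["position"],o["eef_rot"],o["opening"],o["wrist_force"],bot.tcp_to_grasp)
E
```

```text
top 528.6597104369082 275.1799594221761 212.30841460788398 [[0.011, -1.0, -0.012, 0.03], [-0.996, -0.01, -0.088, 0.556], [0.087, 0.013, -0.996, 1.403], [0.0, 0.0, 0.0, 1.0]]
side 466.2111420902743 275.5869855380732 208.6434678098094 [[-0.945, -0.327, -0.002, 0.561], [-0.205, 0.598, -0.775, 0.148], [0.254, -0.732, -0.633, 1.195], [0.0, 0.0, 0.0, 1.0]]
0.1 [ 0.12790921 -0.53439446  0.23057799] [-7.86238831e-04  9.93118174e-01  1.17113938e-01  1.06777540e-05] 0.08536237916499237 [-0.0597988   0.1233349   0.50202329] 0.0187
```

View pics/top0.png

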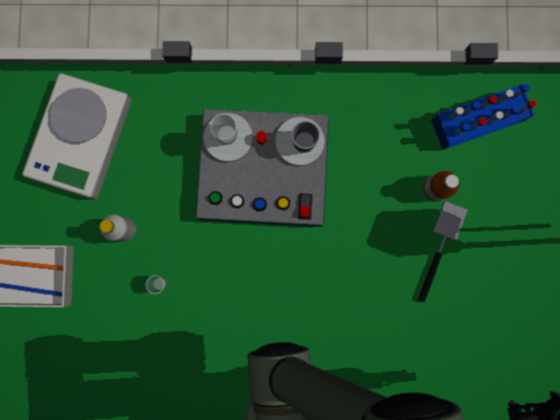

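View pics/side0.png

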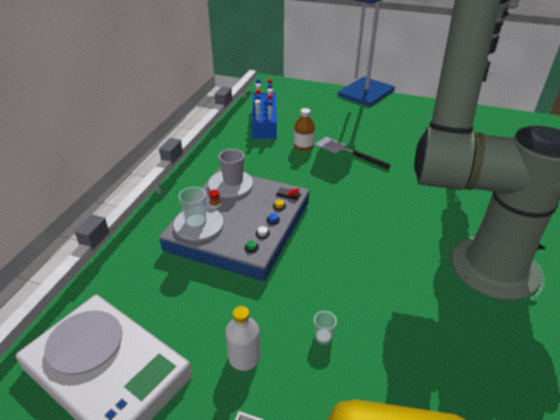

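The top view shows, left to right, green (215,198), white (237,201), blue (260,204), yellow (283,203) and the red rocker half (305,211). The side view agrees. Next I cast rays through the colour centroids.

```bash
cat > h.py <<'E'
from workcell import readout,cams,bot
import cv2,numpy as np
from scipy.spatial.transform import Rotation as R
H={"red":[(0,8),(172,180)],"yellow":[(18,32)],"blue":[(105,125)],"green":[(50,85)]}
W={"top":(200,185,325,222),"side":(235,175,310,260)}
def ray(n,u,v,z):
    c=cams.get_calibration(n);E=c["extrinsics"];d=E[:3,:3].T@[(u-c["cx"])/c["fx"],(v-c["cy"])/c["fy"],1]
    o=-E[:3,:3].T@E[:3,3]; return o+d*(z-o[2])/d[2]
def proj(n,p):
    c=cams.get_calibration(n);q=c["extrinsics"][:3]@[*p,1]; return q[0]/q[2]*c["fx"]+c["cx"],q[1]/q[2]*c["fy"]+c["cy"]
def find(n,im,z={}):
    x0,y0,x1,y1=W[n];h=cv2.cvtColor(im,cv2.COLOR_RGB2HSV)[y0:y1,x0:x1];r={}
    for k,rs in H.items():
        m=sum(cv2.inRange(h,(a,140,50),(b,255,255)) for a,b in rs)
        N,_,st,ce=cv2.connectedComponentsWithStats(m)
        for i in range(1,N):
            if 15<st[i,4]<400:
                u,v=ce[i]+(x0,y0); zz=z.get(k,.080 if k=="red" else .076)
                print(n,k,st[i,4],np.round([u,v],1),np.round(ray(n,u,v,zz),4))
E
python3 - <<'E'
from h import *
for n in W: find(n,cv2.imread(f"pics/{n}0.png")[:,:,::-1])
print(R.from_quat(np.roll(readout.get_obs()["eef_rot"],-1)).as_matrix().round(4))
E
```

```text
top red 114 [304.8 210.9] [ 0.5553 -0.0417  0.08  ]
top yellow 97 [282.8 202.2] [0.5776 0.0155 0.076 ]
top blue 92 [259.2 203.4] [0.5741 0.077  0.076 ]
top green 76 [214.6 197. ] [0.5896 0.1938 0.076 ]
side red 59 [292.4 192.1] [ 0.5539 -0.0308  0.08  ]
side yellow 70 [278.9 204. ] [0.5743 0.0274 0.076 ]
side blue 195 [289.3 230.2] [0.5146 0.12   0.076 ]
side blue 76 [272.6 217.9] [0.571  0.0883 0.076 ]
side green 397 [290. 179.] [ 0.5811 -0.094   0.076 ]
side green 74 [251.2 245.4] [0.5863 0.2036 0.076 ]
[[ 9.726e-01  2.326e-01 -2.000e-04]
 [ 2.326e-01 -9.726e-01  1.600e-03]
 [ 2.000e-04 -1.600e-03 -1.000e+00]]
```

Emit:
play_rows([
  [[0,0,2],[40,-30,0],1],
  [[0,0,4],[80,-58,0],1],
  [[0,0,6],[118,-86,0],1],
  [[0,0,8],[156,-113,0],1],
  [[0,0,10],[194,-140,0],1],
  [[0,0,12],[232,-168,0],1],
  [[0,0,14],[270,-196,0],1],
  [[0,0,16],[308,-223,0],1],
  [[0,0,16],[346,-250,0],1],
  [[0,0,16],[384,-278,0],1],
  [[0,0,16],[422,-306,15],1],
  [[0,0,16],[460,-334,30],1],
  [[0,0,16],[495,-360,45],1],
  [[0,0,16],[525,-381,60],1],
  [[0,0,16],[525,-381,80],1],
  [[0,0,16],[525,-381,100],1],
  [[0,0,16],[525,-381,115],1],
  [[0,0,16],[525,-381,115],1],
  [[0,0,16],[525,-381,115],1],
  [[0,0,16],[525,-381,115],1],
])

```text
t: 2.1
position: [0.5505, -0.0425, 0.1172]
eef_rot: [0.0, 1.0, -0.022, 0.001]
wrist_force: [0.5, -0.1, -0.4]
opening: 0.0001
```

Run:
```python
from h import *
o=readout.get_obs();p=o["position"];q=[.551,-.0415,.08]
out=[]
for n,(x0,y0,x1,y1) in {"top":(225,160,345,240),"side":(230,130,350,210)}.items():
    im=cams.capture(n)[:,:,::-1].copy(); print(n,proj(n,p),proj(n,q))
    s=5;a=cv2.resize(im[y0:y1,x0:x1],None,fx=s,fy=s,interpolation=cv2.INTER_CUBIC)[:, :]
    for w,c in((p,(255,0,255)),(q,(255,255,0))):
        u,v=proj(n,w); cv2.drawMarker(a,(int((u-x0+.5)*s),int((v-y0+.5)*s)),c,cv2.MARKER_CROSS,14,1)
    out.append(cv2.resize(a,None,fx=.74,fy=.74))
cv2.imwrite("pics/c1.png",np.vstack(out)); print(R.from_quat(np.roll(o["eef_rot"],-1)).as_matrix().round(4))
```

```text
top (np.float64(305.74055693193793), np.float64(211.41978312547147)) (np.float64(304.69992760948037), np.float64(212.51991446143347))
side (np.float64(295.141462633542), np.float64(179.26394929355826)) (np.float64(294.55751749089455), np.float64(190.16530775060275))
[[ 9.99e-01 -4.47e-02  1.30e-03]
 [-4.47e-02 -9.99e-01 -3.00e-04]
 [ 1.30e-03  2.00e-04 -1.00e+00]]
```

View pics/c1.png

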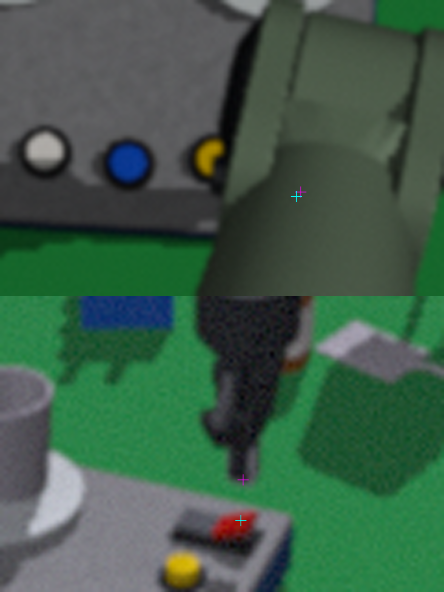

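The tip marker sits on the real fingertip in the side view, and the pad estimate lies on the red half at about crop pixel (240,520). I'll press the rocker.

Emit:
play_rows([
  [[0,0,0],[0,0,15],1],
  [[0,0,0],[0,0,27],1],
  [[0,0,0],[0,0,32],1],
  [[0,0,0],[0,0,36],1],
  [[0,0,0],[0,0,39],1],
  [[0,0,0],[0,0,42],1],
  [[0,0,0],[0,0,44],1],
  [[0,0,0],[0,0,45],1],
  [[0,0,0],[0,0,45],1],
])

```text
t: 3.1
position: [0.5496, -0.0423, 0.072]
eef_rot: [0.0, 1.0, -0.022, -0.0]
wrist_force: [-4.6, 0.1, 10.7]
opening: -0.0001
```

Emit:
play_rows([
  [[0,0,0],[0,0,1],1],
  [[0,0,0],[0,0,1],1],
  [[0,0,0],[0,0,-20],1],
  [[0,0,0],[0,0,-45],1],
  [[0,0,0],[5,-40,-45],1],
  [[0,0,0],[12,-80,-45],1],
  [[0,0,0],[19,-121,-45],1],
  [[0,0,0],[19,-121,-30],1],
  [[0,0,0],[19,-121,-20],1],
  [[0,0,0],[19,-121,-20],1],
  [[0,0,0],[19,-121,-20],1],
])

```text
t: 4.2
position: [0.5737, 0.0633, 0.091]
eef_rot: [-0.006, 1.0, -0.011, -0.0]
wrist_force: [0.5, -0.2, 0.5]
opening: 0.0002
```

Run:
```python
from h import *
o=readout.get_obs();p=o["position"];print(o["t"],p,o["wrist_force"])
n="side";x0,y0,x1,y1=215,150,325,260
im=cams.capture(n); find(n,im); im=im[:,:,::-1].copy()
s=5;a=cv2.resize(im[y0:y1,x0:x1],None,fx=s,fy=s,interpolation=cv2.INTER_CUBIC)
for w,c in((p,(255,0,255)),([.575,.078,.076],(255,255,0)),([.578,.0165,.076],(0,0,0))):
    u,v=proj(n,w); cv2.drawMarker(a,(int((u-x0+.5)*s),int((v-y0+.5)*s)),c,cv2.MARKER_CROSS,14,1)
cv2.imwrite("pics/c2.png",a)
```

```text
4.2 [0.57369057 0.06333863 0.09095593] [ 0.53185272 -0.20073922  0.50891345]
side red 82 [292.5 193.8] [ 0.5512 -0.0234  0.08  ]
side yellow 30 [281.1 203.9] [0.5687 0.0247 0.076 ]
side blue 204 [289.  230.7] [0.5149 0.1221 0.076 ]
side blue 72 [272.6 218.2] [0.5708 0.0892 0.076 ]
side green 24 [261.  175.6] [ 0.6675 -0.0826  0.076 ]
side green 267 [298.2 180. ] [ 0.5571 -0.0969  0.076 ]
side green 68 [251.  245.7] [0.5862 0.2049 0.076 ]
```

View pics/c2.png

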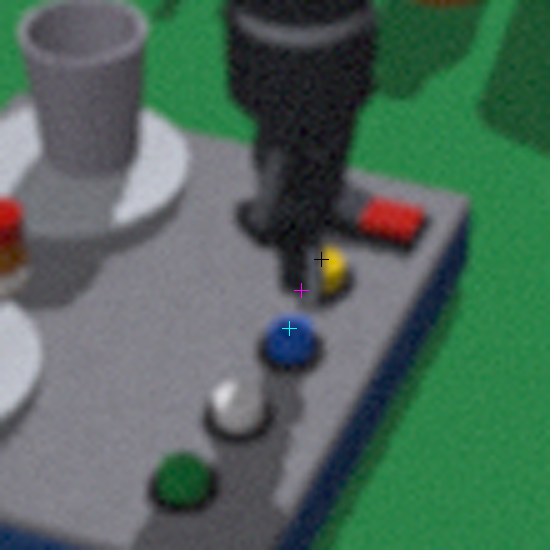

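The rocker is level, so it's on. The arm still lags at y=0.063. The cap face centre is near crop pixel (290,333), so blue is at about (0.574, 0.080). Now a settling move.

Emit:
play_rows([
  [[0,0,0],[0,0,0],1],
  [[0,0,0],[0,0,0],1],
  [[0,0,0],[0,0,0],1],
  [[0,0,0],[0,0,0],1],
])

```text
t: 4.65
position: [0.5741, 0.0637, 0.0915]
eef_rot: [-0.006, 1.0, -0.011, 0.0]
wrist_force: [0.2, 0.1, -0.5]
opening: -0.0001
```

Run:
```python
from h import *
o=readout.get_obs();print(o["t"],o["position"]);print(R.from_quat(np.roll(o["eef_rot"],-1)).as_matrix().round(4))
```

```text
4.65 [0.57411529 0.0637236  0.09154018]
[[ 9.998e-01 -2.220e-02  6.000e-04]
 [-2.220e-02 -9.997e-01  1.120e-02]
 [ 3.000e-04 -1.120e-02 -9.999e-01]]
```

Emit:
play_rows([
  [[0,0,0],[0,-8,0],1],
  [[0,0,0],[0,-16,0],1],
  [[0,0,0],[0,-16,0],1],
  [[0,0,0],[0,-16,0],1],
])

```text
t: 5.05
position: [0.5742, 0.0727, 0.0915]
eef_rot: [-0.009, 1.0, -0.005, -0.0]
wrist_force: [-0.4, -0.3, 0.1]
opening: 0.0002
```

Run:
```python
from h import *
o=readout.get_obs();print(o["qpos"].round(3),o["position"],R.from_quat(np.roll(o["eef_rot"],-1)).as_euler("xyz",degrees=True))
```

```text
[-0.011  0.504 -0.305  0.762  0.017  3.141] [0.57421273 0.07271443 0.09146409] [-1.79022368e+02  9.28058365e-03 -5.49468976e-01]
```

Joint 6 is at its 3.14 limit, which explains the shortfall. I'll turn the tool back by 20° and level it.

Emit:
play_rows([
  [[0,0,-7],[0,0,0],1],
  [[-1,0,-14],[0,-4,0],1],
  [[-1,0,-20],[0,-7,0],1],
  [[-1,0,-20],[0,-7,0],1],
  [[-1,0,-20],[0,-7,0],1],
  [[-1,0,-20],[0,-7,0],1],
])

```text
t: 5.65
position: [0.5743, 0.0793, 0.0916]
eef_rot: [0.0, 0.986, 0.168, 0.001]
wrist_force: [0.9, 0.5, -0.2]
opening: 0.0001
```

Run:
```python
from h import *
o=readout.get_obs();p=o["position"];print(o["t"],p,o["qpos"][5],R.from_quat(np.roll(o["eef_rot"],-1)).as_matrix().round(3))
n="side";x0,y0,x1,y1=215,150,325,260
im=cams.capture(n)[:,:,::-1].copy()
s=5;a=cv2.resize(im[y0:y1,x0:x1],None,fx=s,fy=s,interpolation=cv2.INTER_CUBIC)
for w,c in((p,(255,0,255)),([p[0],p[1],.076],(255,255,0)),([.578,.0195,.076],(0,0,0))):
    u,v=proj(n,w); cv2.drawMarker(a,(int((u-x0+.5)*s),int((v-y0+.5)*s)),c,cv2.MARKER_CROSS,14,1)
cv2.imwrite("pics/c3.png",a)
```

```text
5.65 [0.57433546 0.07927466 0.09158648] 2.8142133379925562 [[ 0.944  0.331  0.003]
 [ 0.331 -0.944 -0.   ]
 [ 0.003  0.001 -1.   ]]
```

View pics/c3.png

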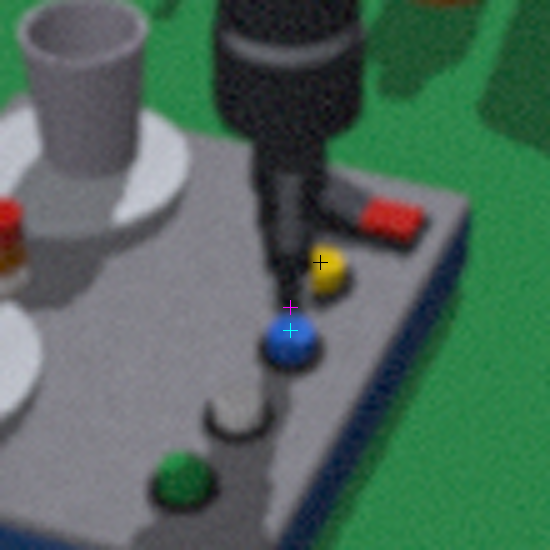

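The tip is directly over the blue cap: crop pixel (290,330), with the cap face at about (290,333). I'll press it.

Emit:
play_rows([
  [[0,0,0],[0,0,10],1],
  [[0,0,0],[0,0,16],1],
  [[0,0,0],[0,0,19],1],
  [[0,0,0],[0,0,21],1],
  [[0,0,0],[0,0,23],1],
  [[0,0,0],[0,0,24],1],
  [[0,0,0],[0,0,24],1],
  [[0,0,0],[0,0,24],1],
])

```text
t: 6.5
position: [0.5742, 0.0793, 0.0688]
eef_rot: [0.0, 0.986, 0.169, 0.002]
wrist_force: [-3.9, -0.6, 12.1]
opening: -0.0002
```

Emit:
play_rows([
  [[0,0,0],[0,0,-15],1],
  [[0,0,0],[0,0,-15],1],
  [[0,0,0],[-8,29,-15],1],
  [[0,0,0],[-16,59,-8],1],
  [[0,0,0],[-16,59,0],1],
  [[0,0,0],[-16,59,0],1],
  [[0,0,0],[-16,59,0],1],
])

```text
t: 7.2
position: [0.5802, 0.0156, 0.0688]
eef_rot: [0.004, 0.986, 0.168, 0.002]
wrist_force: [-2.3, -8.3, 12.3]
opening: -0.0
```

Run:
```python
from h import *
o=readout.get_obs();p=o["position"];print(o["t"],p,o["qpos"][5])
n="side";x0,y0,x1,y1=215,150,325,260
im=cams.capture(n)[:,:,::-1].copy()
s=5;a=cv2.resize(im[y0:y1,x0:x1],None,fx=s,fy=s,interpolation=cv2.INTER_CUBIC)
for w,c in((p,(255,0,255)),([p[0],p[1],.076],(255,255,0))):
    u,v=proj(n,w); cv2.drawMarker(a,(int((u-x0+.5)*s),int((v-y0+.5)*s)),c,cv2.MARKER_CROSS,14,1)
cv2.imwrite("pics/c4.png",a)
```

```text
7.2 [0.58015347 0.0155962  0.06883305] 2.707394200662371
```

View pics/c4.png

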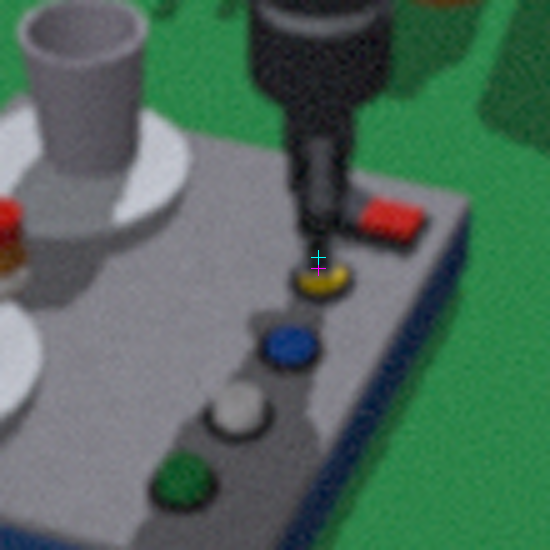

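I slipped here: those z offsets were relative to the pressed pose, so this move pressed yellow as well (z=0.0688, 12 N, cap visibly in). Blue was already in, so the order held. I'll retreat and check.

Emit:
play_rows([
  [[0,0,0],[0,0,0],1],
  [[0,0,0],[0,0,-20],1],
  [[0,0,0],[0,0,-50],1],
  [[0,0,0],[0,0,-100],1],
  [[0,0,0],[-40,10,-130],1],
  [[0,0,0],[-90,30,-130],1],
  [[0,0,0],[-130,60,-130],1],
  [[0,0,0],[-160,100,-130],1],
  [[0,0,0],[-180,140,-130],1],
  [[0,0,0],[-180,180,-130],1],
  [[0,0,0],[-180,180,-130],1],
  [[0,0,0],[-180,180,-130],1],
  [[0,0,0],[-180,180,-130],1],
  [[0,0,0],[-180,180,-130],1],
])

```text
t: 8.65
position: [0.4684, -0.2096, 0.1969]
eef_rot: [-0.0, 0.986, 0.17, 0.001]
wrist_force: [-0.1, 0.2, 0.4]
opening: -0.0002
```

Run:
```python
from h import *
o=readout.get_obs();print(o["t"],o["position"],o["wrist_force"])
t=cams.capture("top")[:,:,::-1];im=cams.capture("side")[:,:,::-1]
a=cv2.resize(im[165:260,225:320],(400,400),interpolation=cv2.INTER_CUBIC)
b=cv2.resize(cv2.imread("pics/side0.png")[165:260,225:320],(400,400),interpolation=cv2.INTER_CUBIC)
cv2.imwrite("pics/c5.png",np.hstack([b,a]))
cv2.imwrite("pics/t5.png",t)
```

```text
8.65 [ 0.46838806 -0.20960338  0.1969143 ] [-0.14740303  0.18666058  0.41196966]
```

View pics/c5.png

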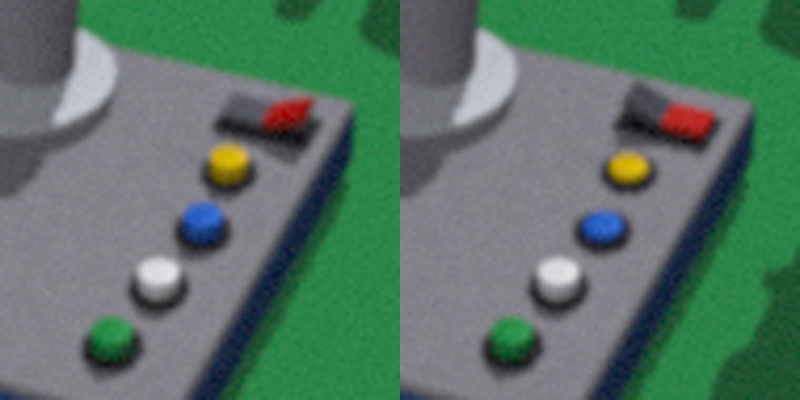

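View pics/t5.png

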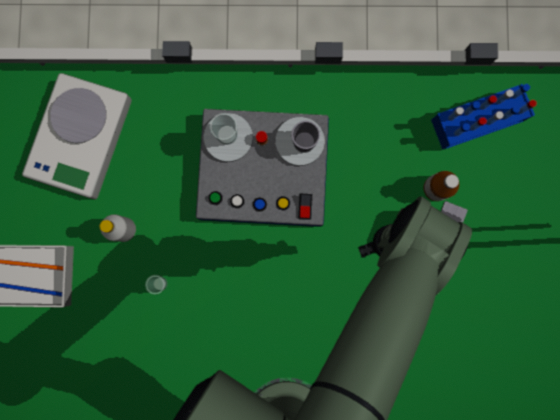

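Before and after (left and right crops): the rocker is on, the blue and yellow caps are sunk, and green and white are unchanged. The vessels and bottles are where they were, and the arm is clear.

```bash
python3 -c "
from workcell import bot
print(bot.sign_off())"
```

```text
the job is handed in; nothing more can be done
None
```

I turned the rocker on, then pushed the blue key fully in, then the yellow, and handed the job in at about 9 s. No verdict was reported.

**Last checks**
- **Controls:** in the final side picture the red half is level, the blue and yellow caps are sunk, and green and white are up. The tip stopped at 72 mm on the rocker with 11 N, and at 69 mm on each key with 12 N.
- **Objects:** the vessels and bottles look unmoved. The arm partly hides the spatula in the last top picture, so I couldn't check it fully, but the tool stayed well above it.
- **Arm:** clear of everything at the end, with wrist force near 0.

**What went wrong or disagreed**
- **Joint 6 limit:** it stopped the move to the blue key short, so I turned the tool back 20°.
- **Yellow key:** I pressed it on the approach, before the look I had planned, because I gave the heights from the pressed pose. The fingertip also came in partly sideways, with up to 8 N of side force. Blue was already in, so the order was right.
- **Camera positions:** the top and side views differed by about 11 mm in y. I put part of that down to the visible cap sides in the side view, and used values near the top view.

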